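Shut and latch the spray-can cage

TASK

The door of the yellow wire cage for spray cans on the workbench has been left ajar. Lift its latch bar (the one with the red knob), swing the door shut so that the bar passes over the upturned striker on the post, and let it drop fully home in the catch; then let go. Leave the spray can, the oil jug and the sprocket on the bench as they are.

Things in the scene. Friction and masses are not known exactly. Their poses are not given: they have to be found in the camera images.
- cage: Yellow tube-and-wire cage for spray cans, fixed on the bench: 360 long (own x), 300 deep (own y), 297 high; origin at the middle of its underside. The door fills the +y face (plane y = +150 mm) between 25 mm posts, hinged at the +x end, latched to the post at the -x end. Fingers do not pass its 30 mm wire mesh.
- shelf_edge (a point): Middle of the lower front edge of the cage's wire top shelf, at cage x = 0, y = +200, z = 285 mm. The shelf, 12 thick at its tube rim and 380 long, juts 50 out over the door and so over the latch when the door is shut: the hand must come in slanting from the +y side.
- cage_door (a joint): Door angle, rad: 0 = shut against its stop, growing as the free end swings out to the cage's +y (clockwise from above), up to 1.2. The upright hinge line is at cage x = +157, y = +150 mm; the leaf runs from it towards cage -x, 305 wide, 20 thick, 32 to 275 above the bench, the hinge line in its outer face. 1.2 kg, light drag, stays where left.
- latch_bar (a joint): Latch bar angle, rad: 0 = down and level on its rest pin, growing as the free end lifts, up to 1.0; it falls by its own weight (about 0.25 kg). Flat steel bar 170 x 25 x 6 mm on the outside of the door, its middle plane 12 out from the outer face. It must be up by more than 0.20 to pass over the striker; 0.3 is comfortable.
- bar_pivot (a point): Bolt, square to the door, on which the latch bar turns: 195 mm from the hinge line, 12 out from the door's outer face, 165 above the bench.
- knob (a point): Centre of the red ball knob, 28 mm across, that lifts the bar. On a 10 mm stem square to the door: 280 from the hinge line, 85 from the pivot bolt towards the free end, 55 out from the door's outer face; 165 above the bench when the bar is down. Own y points out from the door, own x from the knob to the pivot bolt's side.
- bar_tip (a point): Middle of the free end of the latch bar, 150 mm from the pivot bolt and 345 from the hinge line, past the door's edge.
- catch_seat (a point): Bottom of the catch, where the bar comes to lie: cage x = -168, y = +162 mm, 152.5 above the bench. A steel bracket on the post, 30 wide, open at the top, with a blunt upturned striker 7 thick, 20 to 27 out from the door plane, rising 22 above the seat. The bar (9 to 15 out when shut) drops in behind it; a bar not lifted runs into it and the door stays ajar.
- spray_can: Loose bystander: aerosol can with blue label, 66 mm across, 200 high, standing on the bench; origin at the middle of its underside.
- oil_jug: Loose bystander: black oil jug with green label and red cap, 65 x 110 mm, 219 high, standing; origin at the middle of its underside.
- sprocket: Loose bystander: steel chain sprocket, 198 mm across, 6 thick, lying flat; origin at the middle of its underside.

How it is judged (in metres and radians):
On the way:
1. the bar is lifted above the striker while the door comes home (value of joint latch_bar above 0.18 rad and value of joint cage_door below 0.06 rad), for 0.05 s.
At the end, for the whole second after the job is handed in: The door is shut (within 0.03 rad), the latch bar lies at rest in the catch behind the striker (within 0.04 rad of level), and the spray can, oil jug and sprocket stand or lie within 30 mm of where they were (value of joint cage_door below 0.03 rad and value of joint latch_bar below 0.04 rad and velocity of joint latch_bar between -0.05 and 0.05 rad/s and distance of each of spray_can, oil_jug, sprocket from where it was at the start of the episode below 0.03 m and angle between each of spray_can, oil_jug, sprocket's own z axis and vertical below 0.3 rad); the robot touches nothing.
It fails at once if the spray can is shoved more than 30 mm or tipped (distance of spray_can from where it was at the start of the episode above 0.03 m or angle between spray_can's own z axis and vertical above 0.3 rad).
It fails at once if the oil jug is shoved more than 30 mm or tipped (distance of oil_jug from where it was at the start of the episode above 0.03 m or angle between oil_jug's own z axis and vertical above 0.3 rad).
It fails at once if the sprocket is shoved more than 30 mm or tipped (distance of sprocket from where it was at the start of the episode above 0.03 m or angle between sprocket's own z axis and vertical above 0.3 rad).
It also fails if it takes over 45 s, if anything falls off the work surface, if the arm or the gripper's body presses on something with over 40 N, if the wrist force passes 120 N, or if a joint passes its speed limit or range.

ROBOT

A 7-joint arm with a two-finger parallel gripper is mounted at the origin on the work surface. World frame = base frame: x ahead of the robot, y to its left, z up, the work surface at z = 0. Lengths are in mm, angles in rad, forces in N, time in s.
With the tool pointing down it reaches from about 425 to 975 mm from the base axis. Payload 16.7 kg.
Tool frame: the origin (TCP) lies at the very end of the fingers, on their centre line; the grasp point (between the pads) lies 19 mm behind it; z points along the fingers, y is the line along which they close (so a half turn about z gives the same grasp; the last joint's range is limited). The gripper opens to 85 mm and grips with 20 to 120 N. Pads are 22 mm wide; open, the fingers measure 114 mm over their backs; the gripper's body (76 mm by 85 mm) begins 54 mm behind the grasp point. The pads swing forward as they close: fully open they stand 13 mm farther back than shut.
Start: joints at [-1.325, 0.426, 0.074, 1.606, -0.034, 1.111, -0.067], TCP at [260.245, 622.775, 231.302] pointing down, gripper open.
Joint ranges: [-2.85, 2.85], [-0.5, 2.14], [-1.23, 1.37], [0.21, 2.46], [-1.02, 4.16], [0.16, 2.05], [-2.73, 2.73]. Speed limits (rad/s): [1.89, 1.89, 2.39, 2.39, 3.01, 3.01, 3.01].

INTERFACE

Orientations are given as a unit quaternion [w, x, y, z].
In Python, from workcell import * gives the robot as it stands.
- The arm moves only by the tool send_rows, never from a script. Its argument "commands" is a list of rows, each an object of numbers: "x", "y", "z": the shift along the tool's x, y, z in cm; "spin": the turn about the tool's z in rad; "fingers": the closure in counts, from 0 (fully open) to 255 (shut). A call has 1 to 20 rows; each row is the pose to reach, as a shift and turn from the pose commanded when the call began, along the tool's axes at that moment; what a row does not reach only later rows make up. A row lasts 1/12 s, in which the tool goes at most 41.7 mm and 7.16 degrees, less where a joint would pass 70% of its speed; a pose out of reach is approached as far as the arm can. A call with a gripper value outside its range is refused whole. The fingers move at their own pace and stop on an object; "grip_force" is the grip in N (left out, the last holds). Time passes only in rows, so rows that repeat a pose let the fingers close. It gives the time, the measured TCP pose, the force, the opening and the grip force at its end, in the units of the state.
- state(): the state, without advancing time (a new reading comes with each control period).
- read_camera(name): name is "side" or "top"; returns the picture (420x560x3 uint8, red, green, blue); there is no depth.
- camera_params(name): a dict with "fx", "fy", "cx", "cy" (pixels), "k1" (the pictures are not rectified: a ray, as slopes to the right and down, at radius r is drawn at 1 + k1 r^2 times it, then the intrinsics apply), "pose" (4x4, takes a point from camera to world coordinates). Camera axes: x right, y down, z forward; pixel columns grow to the right and rows downward; lengths in mm; the calibration is good to about 2 mm. A picture is of the moment at which its call begins. camera_params takes no time and is no camera call.
- close_job(): hands the job in; it is judged then, once.
The state is a dict: "t": time; "qpos": joint angles; "joint_vel": joint speeds; "effort": joint torques, N m; "tool_pos": TCP position; "orientation": TCP orientation; "wrist_force": force on the tool from outside, world axes, zero at the start; "wrist_torque": the same for the moment, N m; "opening": opening from 0.0 (shut) to 1.0 (fully open); "grip_force": force on a finger pad.
Only numpy, scipy, OpenCV 4.12 (cv2) and the standard library are available. Lean on these libraries where they do the work, as an engineer would, in place of code of your own. Each camera call takes 0.05 s, during which the arm holds its last target. There are 200 camera calls.

## Working session

There is one attempt and no reset: what is moved stays moved. The work goes in short steps, Python scripts to look and compute and a tool call to move; the robot and the scene stay as the last step left them, time stands still between calls to the robot, and variables do not carry over. Pictures are saved under pics/ and viewed, at most 10 in all, crops included, and the job is handed in when it is done.

Besides the shell and the picture viewer there is one more tool, called after "Emit:" as name(argument=value, ...) on one line, values as JSON. send_rows: Moves the arm, as the interface text tells. Its arguments: {"type":"object","properties":{"commands":{"type":"array"},"grip_force":{"type":"number"}},"required":["commands"]}

```bash
mkdir -p pics; python3 - <<'E'
from workcell import *
import cv2,numpy as np
for n in("side","top"):
    cv2.imwrite(f"pics/{n}0.png",read_camera(n)[:,:,::-1]); p=camera_params(n); print(n,{k:np.round(v,3).tolist() for k,v in p.items()})
s=state();print(s["t"],s["tool_pos"],s["orientation"])
E
```

```text
side {'fx': 433.321, 'fy': 433.321, 'cx': 275.698, 'cy': 206.767, 'k1': -0.014, 'pose': [[-0.951, 0.294, -0.101, 676.835], [0.311, 0.898, -0.311, 388.798], [-0.001, -0.327, -0.945, 1150.844], [0.0, 0.0, 0.0, 1.0]]}
top {'fx': 543.834, 'fy': 543.834, 'cx': 275.619, 'cy': 208.752, 'k1': -0.146, 'pose': [[0.009, -0.977, 0.213, 282.108], [-1.0, -0.01, -0.003, 49.885], [0.005, -0.213, -0.977, 1556.123], [0.0, 0.0, 0.0, 1.0]]}
0.1 [260.12558223 622.48085175 230.69205698] [-7.85692370e-05  1.96618523e-01  9.80479903e-01 -5.56479580e-04]
```

View pics/side0.png

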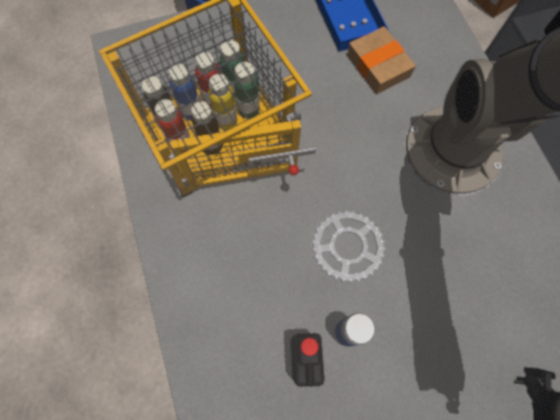

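View pics/top0.png

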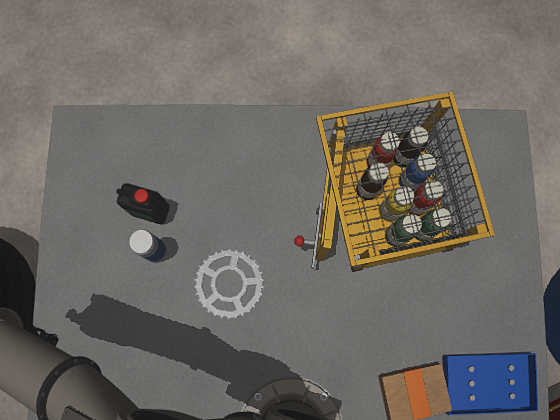

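```bash
python3 - <<'E'
import cv2
a=cv2.imread("pics/top0.png")[80:290,285:505];cv2.imwrite("pics/t_c.png",cv2.resize(a,None,fx=2.8,fy=2.8,interpolation=2))
a=cv2.imread("pics/side0.png")[0:210,90:330];cv2.imwrite("pics/s_c.png",cv2.resize(a,None,fx=2.8,fy=2.8,interpolation=2))
E
```

```text
(no output)
```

View pics/t_c.png

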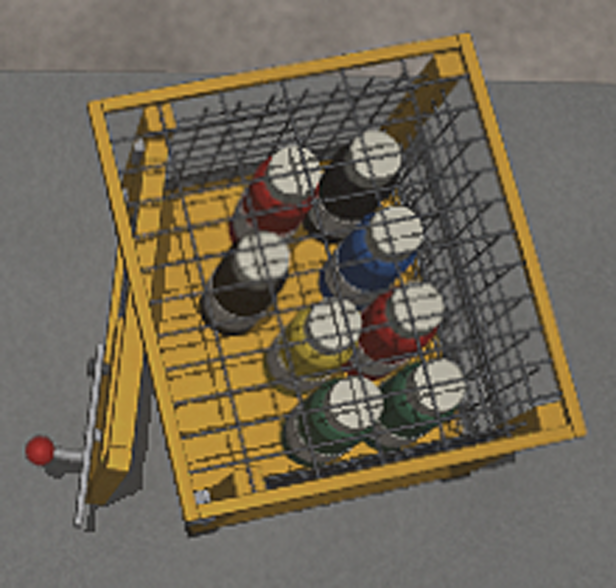

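View pics/s_c.png

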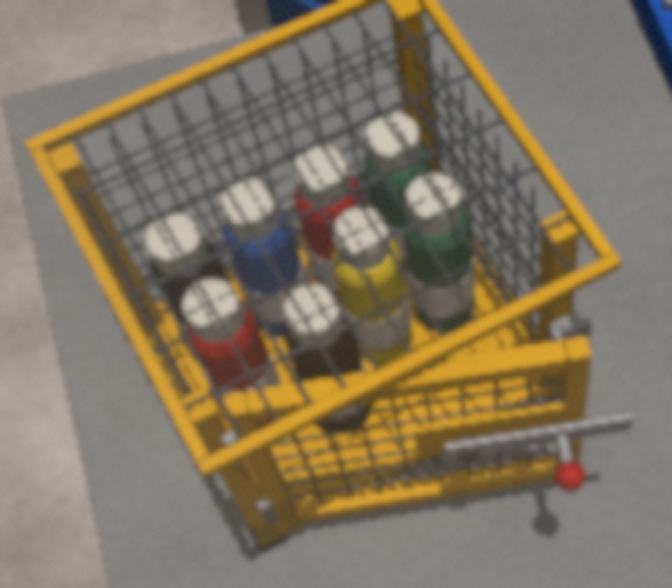

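```bash
cat > h.py <<'E'
from workcell import *
import numpy as np,cv2
from scipy.optimize import least_squares
from scipy.spatial.transform import Rotation as R
def proj(n,P):
    c=camera_params(n);T=np.linalg.inv(np.array(c["pose"]));q=T[:3,:3]@np.asarray(P,float)+T[:3,3]
    u=q[:2]/q[2];u=u*(1+c["k1"]*(u@u));return np.array([c["fx"]*u[0]+c["cx"],c["fy"]*u[1]+c["cy"]])
def ground(n,px,z):
    return least_squares(lambda v:proj(n,[v[0],v[1],z])-px,[500,0]).x
def cage(v,P):
    c,s=np.cos(v[2]),np.sin(v[2]);return np.array([v[0]+c*P[0]-s*P[1],v[1]+s*P[0]+c*P[1],P[2]])
def door(f,d,out,z):  # cage coords of a point d from hinge, out from outer face
    return np.array([157-d*np.cos(f)+out*np.sin(f),150+d*np.sin(f)+out*np.cos(f),z])
E
python3 - <<'E'
from h import *
t=lambda u,v:np.array([u,v])/2.8+[285,80]
s=lambda u,v:np.array([u,v])/2.8+[90,0]
A,B,C,D=[190,200,297],[190,-150,297],[-190,-150,297],[-190,200,297]
obs=[("top",t(90,103),A),("top",t(468,35),B),("top",t(583,433),C),("top",t(190,518),D),("side",s(205,468),A),("side",s(618,262),D),("side",s(30,143),B)]
dobs=[("top",t(40,450),280,55,165),("side",s(570,475),280,55,165),("top",t(82,525),345,12,178),("side",s(631,420),345,12,178)]
def f(v):
    return np.concatenate([proj(n,cage(v,P))-p for n,p,P in obs]+[proj(n,cage(v,door(v[3],d,o,z)))-p for n,p,d,o,z in dobs])
r=least_squares(f,[700,-150,.2,.4],loss="soft_l1");print(r.x.round(4),f(r.x).reshape(-1,2).round(1).tolist())
v=r.x
print("knob",cage(v,door(v[3],280,55,165)).round(1))
for ph in(0,.03):print(ph,cage(v,door(ph,195+85*np.cos(.97),55,165+85*np.sin(.97))).round(1))
print("can",ground("top",(140,241),200),"jug",ground("top",(141,196),215),"spr",ground("top",(229,284),6))
st=state();q=st["orientation"];M=R.from_quat(np.r_[q[1:],q[0]]).as_matrix();print(M.round(3))
E
```

```text
[ 6.475025e+02 -2.909078e+02  2.111000e-01  3.578000e-01] [[0.1, -0.5], [-1.7, -0.3], [-0.7, 1.7], [-0.1, 1.7], [-1.8, -0.4], [0.6, -2.9], [-1.6, 0.1], [-0.4, 0.1], [-0.9, -0.4], [-2.1, 0.1], [0.1, -2.5]]
knob [500.6 -16.  165. ]
0 [ 520.4 -108.5  235.1]
0.03 [ 520.6 -101.   235.1]
can [490.02853759 388.98836678] jug [603.97881052 389.69921464] spr [399.37347274 175.05713838]
[[-0.923  0.386 -0.   ]
 [ 0.386  0.923 -0.001]
 [-0.    -0.001 -1.   ]]
```

Emit:
send_rows(commands=[{"z":-4},{"z":-8},{"z":-10},{"x":-46.6,"y":-49.2,"z":-10,"spin":0.963},{"x":-46.6,"y":-49.2,"z":-10,"spin":0.963},{"x":-46.6,"y":-49.2,"z":-10,"spin":0.963},{"x":-46.6,"y":-49.2,"z":-10,"spin":0.963},{"x":-46.6,"y":-49.2,"z":-10,"spin":0.963},{"x":-46.6,"y":-49.2,"z":-10,"spin":0.963},{"x":-46.6,"y":-49.2,"z":-10,"spin":0.963},{"x":-46.6,"y":-49.2,"z":-10,"spin":0.963},{"x":-46.6,"y":-49.2,"z":-10,"spin":0.963},{"x":-46.6,"y":-49.2,"z":-10,"spin":0.963},{"x":-46.6,"y":-49.2,"z":-10,"spin":0.963},{"x":-46.6,"y":-49.2,"z":-10,"spin":0.963},{"x":-46.6,"y":-49.2,"z":-10,"spin":0.963},{"x":-46.6,"y":-49.2,"z":-10,"spin":0.963},{"x":-46.6,"y":-49.2,"z":-10,"spin":0.963},{"x":-46.6,"y":-49.2,"z":-10,"spin":0.963},{"x":-46.6,"y":-49.2,"z":-10,"spin":0.963}])

```text
invalid input
```

Emit:
send_rows(commands=[{"x":0,"y":0,"z":-4,"spin":0,"fingers":0},{"x":0,"y":0,"z":-8,"spin":0,"fingers":0},{"x":0,"y":0,"z":-10,"spin":0,"fingers":0}])

```text
t: 0.35
tool_pos: [260.6, 623.4, 335.5]
orientation: [0.0, 0.197, 0.98, 0.002]
wrist_force: [1.1, 0.6, 0.7]
opening: 0.999
grip_force: 0.0
```

Emit:
send_rows(commands=[{"x":-46.6,"y":-49.2,"z":0,"spin":0.963,"fingers":0},{"x":-46.6,"y":-49.2,"z":0,"spin":0.963,"fingers":0},{"x":-46.6,"y":-49.2,"z":0,"spin":0.963,"fingers":0},{"x":-46.6,"y":-49.2,"z":0,"spin":0.963,"fingers":0},{"x":-46.6,"y":-49.2,"z":0,"spin":0.963,"fingers":0},{"x":-46.6,"y":-49.2,"z":0,"spin":0.963,"fingers":0},{"x":-46.6,"y":-49.2,"z":0,"spin":0.963,"fingers":0},{"x":-46.6,"y":-49.2,"z":0,"spin":0.963,"fingers":0},{"x":-46.6,"y":-49.2,"z":0,"spin":0.963,"fingers":0},{"x":-46.6,"y":-49.2,"z":0,"spin":0.963,"fingers":0},{"x":-46.6,"y":-49.2,"z":0,"spin":0.963,"fingers":0},{"x":-46.6,"y":-49.2,"z":0,"spin":0.963,"fingers":0},{"x":-46.6,"y":-49.2,"z":0,"spin":0.963,"fingers":0},{"x":-46.6,"y":-49.2,"z":0,"spin":0.963,"fingers":0},{"x":-46.6,"y":-49.2,"z":0,"spin":0.963,"fingers":0},{"x":-46.6,"y":-49.2,"z":0,"spin":0.963,"fingers":0},{"x":-46.6,"y":-49.2,"z":0,"spin":0.963,"fingers":0},{"x":-46.6,"y":-49.2,"z":0,"spin":0.963,"fingers":0}])

```text
t: 1.85
tool_pos: [501.0, -14.6, 331.3]
orientation: [0.0, 0.63, 0.776, -0.0]
wrist_force: [-0.6, 0.7, 0.1]
opening: 1.0
grip_force: 0.0
```

Emit:
send_rows(commands=[{"x":0,"y":0,"z":4,"spin":0,"fingers":0},{"x":0,"y":0,"z":8,"spin":0,"fingers":0},{"x":0,"y":0,"z":12,"spin":0,"fingers":0},{"x":0,"y":0,"z":15,"spin":0,"fingers":0},{"x":0,"y":0,"z":17.4,"spin":0,"fingers":0},{"x":0,"y":0,"z":17.4,"spin":0,"fingers":0},{"x":0,"y":0,"z":17.4,"spin":0,"fingers":0}])

```text
t: 2.43
tool_pos: [499.8, -10.7, 157.0]
orientation: [-0.001, 0.628, 0.778, -0.001]
wrist_force: [0.3, -0.1, 1.1]
opening: 0.998
grip_force: 0.0
```

```bash
python3 - <<'E'
from h import *
a=read_camera("side")[:,:,::-1][60:260,200:400]
b=read_camera("top")[:,:,::-1][160:360,220:420]
cv2.imwrite("pics/g1.png",cv2.resize(np.hstack([a,b]),None,fx=2,fy=2,interpolation=2))
print(state()["tool_pos"])
E
```

```text
[501.27663904 -10.59592058 158.77025249]
```

View pics/g1.png

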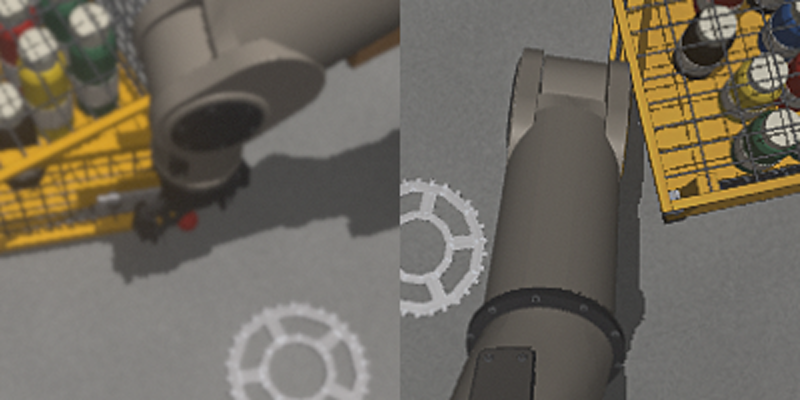

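Emit:
send_rows(commands=[{"x":0,"y":0,"z":0,"spin":0,"fingers":255},{"x":0,"y":0,"z":0,"spin":0,"fingers":255},{"x":0,"y":0,"z":0,"spin":0,"fingers":255},{"x":0,"y":0,"z":0,"spin":0,"fingers":255},{"x":0,"y":0,"z":0,"spin":0,"fingers":255},{"x":0,"y":0,"z":0,"spin":0,"fingers":255},{"x":0,"y":0,"z":0,"spin":0,"fingers":255},{"x":0,"y":0,"z":0,"spin":0,"fingers":255}], grip_force=30)

```text
t: 3.2
tool_pos: [500.2, -10.6, 157.7]
orientation: [-0.001, 0.628, 0.778, 0.0]
wrist_force: [-6.1, 2.3, 13.1]
opening: 0.307
grip_force: 28.7
```

Emit:
send_rows(commands=[{"x":0,"y":0.01,"z":-0.4,"spin":0,"fingers":255},{"x":-0.01,"y":0.04,"z":-0.85,"spin":0,"fingers":255},{"x":-0.04,"y":0.1,"z":-1.3,"spin":0,"fingers":255},{"x":-0.06,"y":0.16,"z":-1.69,"spin":0,"fingers":255},{"x":-0.1,"y":0.26,"z":-2.1,"spin":0,"fingers":255},{"x":-0.13,"y":0.36,"z":-2.51,"spin":0,"fingers":255},{"x":-0.18,"y":0.5,"z":-2.9,"spin":0,"fingers":255},{"x":-0.23,"y":0.63,"z":-3.31,"spin":0,"fingers":255},{"x":-0.3,"y":0.8,"z":-3.7,"spin":0,"fingers":255},{"x":-0.36,"y":0.97,"z":-4.08,"spin":0,"fingers":255},{"x":-0.36,"y":0.97,"z":-4.08,"spin":0,"fingers":255}])

```text
t: 4.12
tool_pos: [508.8, -11.8, 198.3]
orientation: [-0.002, 0.628, 0.778, -0.001]
wrist_force: [-17.3, 3.7, 6.5]
opening: 0.303
grip_force: 29.9
```

```bash
python3 - <<'E'
from h import *
a=read_camera("side")[:,:,::-1][100:220,220:380]
cv2.imwrite("pics/g2.png",cv2.resize(a,None,fx=4,fy=4,interpolation=2))
E
```

```text
(no output)
```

View pics/g2.png

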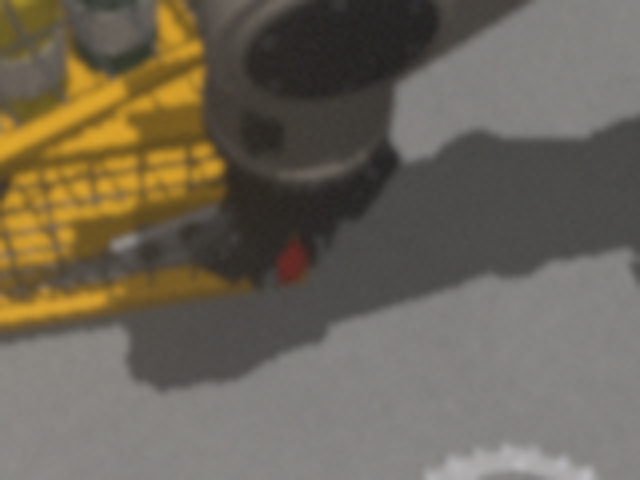

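```bash
python3 - <<'E'
from h import *
print(state()["tool_pos"],state()["wrist_force"])
v=[647.5,-290.9,.2111]
r=least_squares(lambda u:np.r_[proj("side",cage(v,door(u[0],195+85*np.cos(u[1]),55,165+85*np.sin(u[1]))))-[293.2,165.5]],[.358,.4]);print(r.x,cage(v,door(r.x[0],195+85*np.cos(r.x[1]),55,165+85*np.sin(r.x[1]))))
E
```

```text
[508.66410927 -11.81693535 198.03923254] [-16.80593744   5.21983907   6.06727976]
[0.3283079  0.04544193] [498.0243234  -23.97725003 168.8612348 ]
```

```bash
python3 - <<'E'
from h import *
v=[647.5,-290.9,.2111]
for f in(.32,.358,.4):
  for a in(0,.3,.5,.6):
    K=cage(v,door(f,195+85*np.cos(a),55,165+85*np.sin(a)));print(f,a,K.round(),proj("side",K).round(1))
im=read_camera("side").astype(int)
m=(im[...,0]>120)&(im[...,1]<70)&(im[...,2]<70);m[:100]=0;m[220:]=0;m[:,:250]=0;m[:,380:]=0
y,x=np.nonzero(m);print(len(x),x.min(),x.max(),y.min(),y.max(),x.mean(),y.mean())
E
```

```text
0.32 0 [497. -26. 165.] [292.7 165.3]
0.32 0.3 [501. -27. 190.] [291.5 161.3]
0.32 0.5 [508. -27. 206.] [289.1 159. ]
0.32 0.6 [512. -28. 213.] [287.3 158. ]
0.358 0 [501. -16. 165.] [292.7 169.3]
0.358 0.3 [504. -16. 190.] [291.6 165.3]
0.358 0.5 [511. -17. 206.] [289.1 163. ]
0.358 0.6 [515. -18. 213.] [287.3 162. ]
0.4 0 [505.  -5. 165.] [292.6 173.7]
0.4 0.3 [509.  -5. 190.] [291.4 169.7]
0.4 0.5 [515.  -7. 206.] [288.9 167.4]
0.4 0.6 [519.  -8. 213.] [287.1 166.3]Traceback (most recent call last):
  File "<stdin>", line 8, in <module>
    return umr_minimum(a, axis, None, out, keepdims, initial, where)
ValueError: zero-size array to reduction operation minimum which has no identity
```

Emit:
send_rows(commands=[{"x":0,"y":-0.2,"z":0,"spin":0,"fingers":255},{"x":-0.08,"y":0,"z":-0.36,"spin":0,"fingers":255},{"x":-0.15,"y":0.21,"z":-0.72,"spin":0,"fingers":255},{"x":-0.24,"y":0.45,"z":-1.06,"spin":0,"fingers":255},{"x":-0.33,"y":0.7,"z":-1.4,"spin":0,"fingers":255},{"x":-0.43,"y":0.97,"z":-1.7,"spin":0,"fingers":255},{"x":-0.53,"y":1.24,"z":-2.02,"spin":0,"fingers":255},{"x":-0.53,"y":1.24,"z":-2.02,"spin":0,"fingers":255}])

```text
t: 4.88
tool_pos: [521.4, -13.8, 218.6]
orientation: [-0.003, 0.628, 0.778, -0.001]
wrist_force: [-27.0, 8.9, 17.0]
opening: 0.294
grip_force: 28.8
```

Emit:
send_rows(commands=[{"x":0,"y":-0.1,"z":-0.1,"spin":0,"fingers":255},{"x":0,"y":-0.2,"z":-0.15,"spin":0,"fingers":255},{"x":0,"y":-0.2,"z":-0.15,"spin":0,"fingers":255}])

```text
t: 5.13
tool_pos: [521.4, -15.1, 220.3]
orientation: [-0.001, 0.628, 0.778, -0.0]
wrist_force: [-8.7, 2.7, 3.7]
opening: 0.29
grip_force: 29.9
```

```bash
python3 - <<'E'
from h import *
s=state();tp=s["tool_pos"];print(tp,s["wrist_force"]);q=s["orientation"];M=R.from_quat(np.r_[q[1:],q[0]]).as_matrix()
v=[647.5,-290.9,.2111]
K=lambda f,a:cage(v,door(f,195+85*np.cos(a),55,165+85*np.sin(a)))
for a in(.75,.8,.85,.9):print(a,K(.358,a).round(1),(tp-K(.358,a)).round(1))
for a0 in(.8,.85):
  k0=K(.358,a0)
  for f,a in[(.358,.9),(.358,.95),(.3,.95),(.25,.95),(.2,.95),(.15,.95),(.1,.95),(.07,.95),(.05,.95),(.035,.95),(.02,.95)]:
    print(a0,f,a,(M.T@(K(f,a)-k0)/10).round(2))
E
```

```text
[521.41552398 -15.09033538 220.26475306] [-8.68194546  2.6527155   3.69317293]
0.75 [523.2 -19.3 222.9] [-1.8  4.2 -2.7]
0.8 [526.2 -19.7 226. ] [-4.7  4.6 -5.7]
0.85 [529.2 -20.2 228.9] [-7.8  5.1 -8.6]
0.9 [532.5 -20.6 231.6] [-11.1   5.6 -11.3]
0.8 0.358 0.9 [-0.22  0.6  -0.56]
0.8 0.358 0.95 [-0.34  0.91 -0.82]
0.8 0.3 0.95 [-1.58  0.15 -0.82]
0.8 0.25 0.95 [-2.68 -0.44 -0.82]
0.8 0.2 0.95 [-3.81 -0.99 -0.82]
0.8 0.15 0.95 [-4.97 -1.47 -0.82]
0.8 0.1 0.95 [-6.14 -1.9  -0.82]
0.8 0.07 0.95 [-6.86 -2.12 -0.82]
0.8 0.05 0.95 [-7.34 -2.26 -0.82]
0.8 0.035 0.95 [-7.7  -2.36 -0.82]
0.8 0.02 0.95 [-8.07 -2.45 -0.82]
0.85 0.358 0.9 [-0.11  0.31 -0.27]
0.85 0.358 0.95 [-0.23  0.62 -0.53]
0.85 0.3 0.95 [-1.47 -0.14 -0.53]
0.85 0.25 0.95 [-2.57 -0.74 -0.53]
0.85 0.2 0.95 [-3.7  -1.28 -0.53]
0.85 0.15 0.95 [-4.86 -1.76 -0.53]
0.85 0.1 0.95 [-6.03 -2.19 -0.53]
0.85 0.07 0.95 [-6.75 -2.42 -0.53]
0.85 0.05 0.95 [-7.23 -2.56 -0.53]
0.85 0.035 0.95 [-7.59 -2.65 -0.53]
0.85 0.02 0.95 [-7.96 -2.75 -0.53]
```

Emit:
send_rows(commands=[{"x":-0.11,"y":0.27,"z":-0.3,"spin":0,"fingers":255},{"x":-0.2,"y":0.5,"z":-0.56,"spin":0,"fingers":255},{"x":-0.32,"y":0.78,"z":-0.82,"spin":0,"fingers":255},{"x":-0.32,"y":0.78,"z":-0.82,"spin":0,"fingers":255}])

```text
t: 5.47
tool_pos: [528.9, -16.0, 228.8]
orientation: [-0.002, 0.628, 0.778, -0.001]
wrist_force: [-22.1, 6.5, 19.2]
opening: 0.285
grip_force: 29.5
```

```bash
python3 - <<'E'
from h import *
a=read_camera("side")[:,:,::-1][100:220,220:380]
cv2.imwrite("pics/g3.png",cv2.resize(a,None,fx=5,fy=5,interpolation=2))
E
```

```text
(no output)
```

View pics/g3.png

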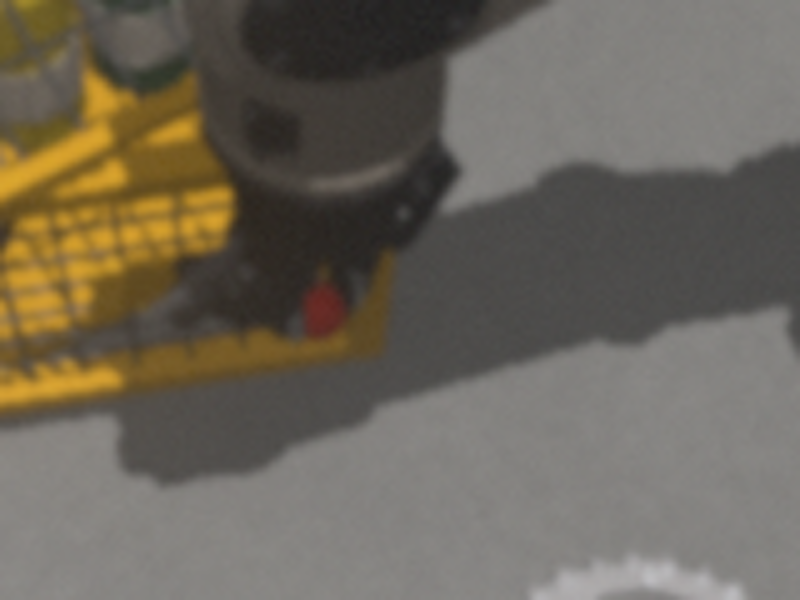

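Emit:
send_rows(commands=[{"x":0,"y":-0.25,"z":-0.1,"spin":0,"fingers":255},{"x":0,"y":-0.25,"z":-0.1,"spin":0,"fingers":255},{"x":-0.6,"y":-0.62,"z":-0.1,"spin":0,"fingers":255},{"x":-1.24,"y":-1.01,"z":-0.1,"spin":0,"fingers":255},{"x":-1.8,"y":-1.3,"z":-0.1,"spin":0,"fingers":255},{"x":-2.34,"y":-1.6,"z":-0.1,"spin":0,"fingers":255},{"x":-2.9,"y":-1.88,"z":-0.1,"spin":0,"fingers":255},{"x":-3.47,"y":-2.15,"z":-0.1,"spin":0,"fingers":255},{"x":-4.05,"y":-2.4,"z":-0.1,"spin":0,"fingers":255},{"x":-4.63,"y":-2.63,"z":-0.1,"spin":0,"fingers":255},{"x":-4.63,"y":-2.63,"z":-0.1,"spin":0,"fingers":255}])

```text
t: 6.43
tool_pos: [514.4, -69.1, 229.9]
orientation: [0.0, 0.629, 0.777, 0.0]
wrist_force: [-5.2, -0.6, 5.9]
opening: 0.26
grip_force: 28.3
```

Emit:
send_rows(commands=[{"x":0,"y":0.1,"z":0.12,"spin":0,"fingers":255},{"x":0,"y":0.25,"z":0.25,"spin":0,"fingers":255},{"x":0,"y":0.25,"z":0.25,"spin":0,"fingers":255}])

```text
t: 6.68
tool_pos: [513.5, -67.0, 226.8]
orientation: [-0.004, 0.629, 0.778, -0.001]
wrist_force: [-35.2, 6.4, 33.4]
opening: 0.262
grip_force: 44.1
```

Emit:
send_rows(commands=[{"x":-0.3,"y":-0.2,"z":-0.15,"spin":0,"fingers":255},{"x":-0.7,"y":-0.4,"z":-0.15,"spin":0,"fingers":255},{"x":-1.17,"y":-0.58,"z":-0.15,"spin":0,"fingers":255},{"x":-1.55,"y":-0.7,"z":-0.15,"spin":0,"fingers":255},{"x":-1.89,"y":-0.8,"z":-0.15,"spin":0,"fingers":255},{"x":-1.89,"y":-0.8,"z":-0.15,"spin":0,"fingers":255}])

```text
t: 7.18
tool_pos: [511.9, -88.5, 228.8]
orientation: [-0.001, 0.629, 0.777, -0.0]
wrist_force: [-16.2, -0.1, 15.7]
opening: 0.26
grip_force: 33.5
```

```bash
python3 - <<'E'
from h import *
a=read_camera("side")[:,:,::-1][40:200,150:350]
cv2.imwrite("pics/g4.png",cv2.resize(a,None,fx=3.75,fy=3.75,interpolation=2))
tp=state()["tool_pos"];print(tp);c,s=np.cos(.2111),np.sin(.2111);d=tp[:2]-[647.5,-290.9];print("cage",c*d[0]+s*d[1],-s*d[0]+c*d[1])
for f in(.03,.05,.07,.09):print(f,door(f,195+85*np.cos(.9),55,0), proj("side",cage([647.5,-290.9,.2111],door(f,305,0,275))),proj("side",cage([647.5,-290.9,.2111],door(f,195+85*np.cos(.9),55,231))))
E
```

```text
[511.9204582  -88.19225764 228.73475595]
cage -90.09532393606419 226.6165783263542
0.03 [-89.07557657 212.40924206   0.        ] [286.31048056  90.97344613] [276.13026677 128.60315633]
0.05 [-87.77826147 217.31794406   0.        ] [287.54129445  92.93241977] [276.69401095 130.41384145]
0.07 [-86.38303832 222.19971979   0.        ] [288.73058242  94.91887244] [277.21844996 132.23990979]
0.09 [-84.89046521 227.05261659   0.        ] [289.87770644  96.93225705] [277.70319907 134.08074272]
```

View pics/g4.png

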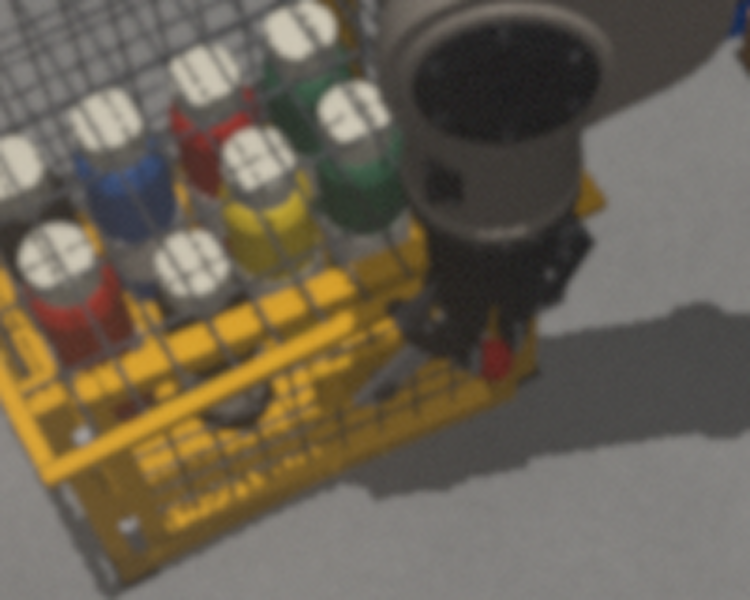

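Emit:
send_rows(commands=[{"x":-0.3,"y":-0.1,"z":0,"spin":0,"fingers":255},{"x":-0.6,"y":-0.18,"z":0,"spin":0,"fingers":255},{"x":-0.9,"y":-0.26,"z":0,"spin":0,"fingers":255},{"x":-0.9,"y":-0.26,"z":0,"spin":0,"fingers":255}])

```text
t: 7.57
tool_pos: [511.3, -94.0, 228.5]
orientation: [-0.003, 0.628, 0.778, 0.001]
wrist_force: [-18.8, 20.3, 19.3]
opening: 0.262
grip_force: 33.6
```

```bash
python3 - <<'E'
from h import *
def blob(im,dx,dy,f):
    h=im.astype(float);m=(h[...,2]>1.8*h[...,1])&(h[...,2]>80)&(h[...,2]>1.8*h[...,0])
    n,l,st,c=cv2.connectedComponentsWithStats(m.astype(np.uint8))
    return [(st[i,4]/f/f,(c[i]/f+[dx,dy]).round(2)) for i in range(1,n) if st[i,4]>15*f*f]
print(blob(cv2.imread("pics/g3.png"),220,100,5)); print(blob(cv2.imread("pics/g4.png"),150,40,3.75))
im=read_camera("side")[:,:,::-1];cv2.imwrite("pics/g5full.png",im);print(blob(im[40:200,150:350],150,40,1))
v=[647.5,-290.9,.2111]
for f in(.358,.09,.07,.05,.03,.0):print(f,[proj("side",cage(v,door(f,195+85*np.cos(a),55,165+85*np.sin(a)))).round(1) for a in(.8,.9)])
E
```

```text
[(np.float64(55.2), array([284.58, 162.21]))]
[(np.float64(15.644444444444444), array([198.01,  72.91])), (np.float64(35.626666666666665), array([211.24,  73.68])), (np.float64(58.52444444444445), array([204.3 ,  82.27])), (np.float64(70.89777777777778), array([177.98, 119.53])), (np.float64(83.98222222222222), array([166.54, 125.13])), (np.float64(61.93777777777778), array([282.2 , 135.98]))]
[(np.float64(18.0), array([197.44,  72.33])), (np.float64(35.0), array([211.03,  73.23])), (np.float64(53.0), array([203.81,  81.7 ])), (np.float64(68.0), array([177.54, 119.07])), (np.float64(87.0), array([166.37, 124.78])), (np.float64(59.0), array([281.53, 133.66]))]
0.358 [array([282.9, 160.3]), array([280.2, 159.7])]
0.09 [array([280.1, 134.1]), array([277.7, 134. ])]
0.07 [array([279.6, 132.2]), array([277.2, 132.1])]
0.05 [array([279. , 130.4]), array([276.7, 130.3])]
0.03 [array([278.5, 128.5]), array([276.1, 128.5])]
0.0 [array([277.5, 125.8]), array([275.2, 125.8])]
```

Emit:
send_rows(commands=[{"x":0.5,"y":0.14,"z":0,"spin":0,"fingers":255},{"x":1.16,"y":0.35,"z":0,"spin":0,"fingers":255},{"x":1.75,"y":0.57,"z":0,"spin":0,"fingers":255},{"x":2.33,"y":0.78,"z":0,"spin":0,"fingers":255},{"x":2.9,"y":1.0,"z":0,"spin":0,"fingers":255},{"x":3.49,"y":1.26,"z":0,"spin":0,"fingers":255},{"x":4.05,"y":1.52,"z":0,"spin":0,"fingers":255},{"x":4.62,"y":1.81,"z":0,"spin":0,"fingers":255},{"x":5.17,"y":2.1,"z":0,"spin":0,"fingers":255},{"x":5.72,"y":2.4,"z":0,"spin":0,"fingers":255},{"x":5.72,"y":2.4,"z":0,"spin":0,"fingers":255}])

```text
t: 8.53
tool_pos: [521.9, -33.5, 228.7]
orientation: [-0.003, 0.628, 0.778, -0.0]
wrist_force: [-27.1, 9.1, 28.9]
opening: 0.26
grip_force: 39.9
```

```bash
python3 - <<'E'
from h import *
s=state();tp=s["tool_pos"];print(tp);c,sn=np.cos(.2111),np.sin(.2111);d=tp[:2]-[647.5,-290.9];print("cage",c*d[0]+sn*d[1],-sn*d[0]+c*d[1],s["wrist_force"])
im=read_camera("side")[:,:,::-1];h=im.astype(float)
m=((h[...,2]>1.8*h[...,1])&(h[...,2]>80)&(h[...,2]>1.8*h[...,0])).astype(np.uint8);n,l,st,cc=cv2.connectedComponentsWithStats(m)
print([(st[i,4],cc[i].round(1)) for i in range(1,n) if st[i,4]>15 and 260<cc[i][0]<300 and cc[i][1]<220])
v=[647.5,-290.9,.2111]
for f in(.34,.3,.26):print(f,door(f,195+85*np.cos(.9),55,0),proj("side",cage(v,door(f,195+85*np.cos(.9),55,165+85*np.sin(.9)))).round(1))
E
```

```text
[521.88554947 -33.48656999 228.65894475]
cage -68.8886580616678 278.0198138981808 [-27.06082403   9.13528113  28.88085597]
[(np.int32(55), array([284.9, 155.3]))]
0.34 [-58.30755402 284.50189614   0.        ] [280.3 158. ]
0.3 [-63.51397221 275.78430324   0.        ] [280.3 154. ]
0.26 [-68.36761509 266.86548228   0.        ] [280.2 150.1]
```

Emit:
send_rows(commands=[{"x":-0.33,"y":-0.18,"z":0,"spin":0,"fingers":255},{"x":-1.1,"y":-0.59,"z":0,"spin":0,"fingers":255},{"x":-2.7,"y":-1.33,"z":0,"spin":0,"fingers":255},{"x":-4.5,"y":-2.03,"z":-0.2,"spin":0,"fingers":0},{"x":-4.92,"y":-2.16,"z":-1.5,"spin":0,"fingers":0},{"x":-4.92,"y":-2.16,"z":-4.5,"spin":0,"fingers":0},{"x":-4.5,"y":-2.16,"z":-7.5,"spin":0,"fingers":0},{"x":-3,"y":-2.16,"z":-10,"spin":0,"fingers":0},{"x":4,"y":-2.16,"z":-12,"spin":0,"fingers":0},{"x":8,"y":-2.16,"z":-12,"spin":0,"fingers":0},{"x":12,"y":-2.16,"z":-12,"spin":0,"fingers":0},{"x":12,"y":-2.16,"z":-12,"spin":0,"fingers":0}])

```text
t: 9.58
tool_pos: [477.0, 80.7, 349.5]
orientation: [0.0, 0.627, 0.779, 0.002]
wrist_force: [1.2, 0.9, -0.9]
opening: 0.997
grip_force: 0.0
```

```bash
python3 - <<'E'
from h import *
a=read_camera("side")[:,:,::-1][60:220,180:340]
b=read_camera("top")[:,:,::-1][170:330,260:420]
cv2.imwrite("pics/g6.png",cv2.resize(np.hstack([a,b]),None,fx=2.5,fy=2.5,interpolation=2))
v=[647.5,-290.9,.2111]
for f in(0,.03,.06):print(f,[(n,proj(n,cage(v,door(f,280,55,165))).round(1),proj(n,cage(v,door(f,345,12,165))).round(1)) for n in("side","top")])
E
```

```text
0 [('side', array([286.1, 133.3]), array([299.1, 109.5])), ('top', array([337.6, 247.3]), array([359.4, 268.5]))]
0.03 [('side', array([287.2, 136.1]), array([301. , 112.6])), ('top', array([334.3, 247.3]), array([355.5, 269.1]))]
0.06 [('side', array([288.2, 139. ]), array([302.8, 115.7])), ('top', array([331. , 247.2]), array([351.5, 269.6]))]
```

View pics/g6.png

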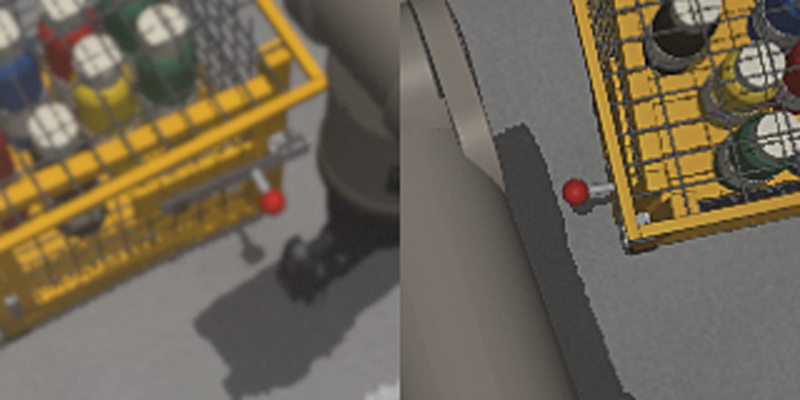

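Emit:
send_rows(commands=[{"x":-4,"y":-1,"z":0,"spin":0,"fingers":0},{"x":-8,"y":-2,"z":0,"spin":0,"fingers":0},{"x":-12,"y":-2.5,"z":0,"spin":0,"fingers":0},{"x":-15.2,"y":-3.1,"z":0,"spin":0,"fingers":0},{"x":-15.2,"y":-3.1,"z":0,"spin":0,"fingers":0},{"x":-15.2,"y":-3.1,"z":0,"spin":0,"fingers":0}])

```text
t: 10.18
tool_pos: [479.3, -80.5, 348.8]
orientation: [0.001, 0.63, 0.777, 0.001]
wrist_force: [0.2, 1.4, -1.2]
opening: 1.002
grip_force: 0.0
```

```bash
cat >> h.py <<'E'
V=[647.5,-290.9,.2111]
def tc():
    s=state();tp=s["tool_pos"];q=s["orientation"];M=R.from_quat(np.r_[q[1:],q[0]]).as_matrix();c,n=np.cos(V[2]),np.sin(V[2]);d=tp[:2]-V[:2]
    print("t",round(s["t"],2),"cage xy z",np.round([c*d[0]+n*d[1],-n*d[0]+c*d[1],tp[2]],1),"F",s["wrist_force"].round(1) if hasattr(s["wrist_force"],"round") else s["wrist_force"],"open",s["opening"],"yaw err",round(np.arctan2(M[1,1],M[0,1])-V[2],4))
E
python3 -c "
from h import *
tc()"
```

```text
t 10.18 cage xy z [-120.4  241.   348.8] F [ 0.2  1.4 -1.2] open 1.002048168033145 yaw err -0.0036
```

Emit:
send_rows(commands=[{"x":0.1,"y":0,"z":4,"spin":0,"fingers":0},{"x":0.1,"y":0,"z":8,"spin":0,"fingers":0},{"x":0.1,"y":0,"z":11,"spin":0,"fingers":0},{"x":0.1,"y":0,"z":12.5,"spin":0,"fingers":0},{"x":0.1,"y":0,"z":13,"spin":0,"fingers":0},{"x":0.1,"y":0,"z":13.5,"spin":0,"fingers":0}])

```text
t: 10.68
tool_pos: [479.2, -76.7, 213.0]
orientation: [0.0, 0.628, 0.778, -0.0]
wrist_force: [0.4, 0.1, -0.1]
opening: 1.001
grip_force: 0.0
```

No contact passing the shelf; go down and grip.

Emit:
send_rows(commands=[{"x":-0.1,"y":0,"z":3,"spin":0,"fingers":0},{"x":-0.1,"y":0,"z":6,"spin":0,"fingers":0},{"x":-0.1,"y":0,"z":6.1,"spin":0,"fingers":0},{"x":-0.1,"y":0,"z":6.1,"spin":0,"fingers":255},{"x":-0.1,"y":0,"z":6.1,"spin":0,"fingers":255},{"x":-0.1,"y":0,"z":6.1,"spin":0,"fingers":255},{"x":-0.1,"y":0,"z":6.1,"spin":0,"fingers":255},{"x":-0.1,"y":0,"z":6.1,"spin":0,"fingers":255},{"x":-0.1,"y":0,"z":6.1,"spin":0,"fingers":255},{"x":-0.1,"y":0,"z":6.1,"spin":0,"fingers":255}], grip_force=40)

```text
t: 11.52
tool_pos: [480.5, -73.1, 153.1]
orientation: [-0.001, 0.627, 0.779, 0.003]
wrist_force: [-8.1, 41.5, 13.0]
opening: 0.038
grip_force: 23.0
```

```bash
python3 -c "
from h import *
tc()"
```

```text
t 11.52 cage xy z [-117.7  248.   153.1] F [-8.1 41.5 13. ] open 0.03761583923309097 yaw err 0.0041
```

```bash
python3 -c "
from h import *
print(state()['qpos'])"
```

```text
[-0.62196893  0.26469002  0.75491311  2.13146974 -0.25408038  0.83066188
  0.50372266]
```

Emit:
send_rows(commands=[{"x":1,"y":0,"z":0,"spin":0,"fingers":0},{"x":4,"y":0,"z":0,"spin":0,"fingers":0},{"x":7,"y":0,"z":0,"spin":0,"fingers":0},{"x":7,"y":0,"z":0,"spin":0,"fingers":0}])

```text
t: 11.85
tool_pos: [463.6, -4.9, 152.2]
orientation: [-0.001, 0.627, 0.779, 0.001]
wrist_force: [0.7, -0.4, -0.0]
opening: 0.604
grip_force: 0.0
```

Emit:
send_rows(commands=[{"x":0,"y":-1.6,"z":1.5,"spin":0.3,"fingers":0},{"x":0,"y":-1.6,"z":1.5,"spin":1.571,"fingers":0},{"x":0,"y":-1.6,"z":1.5,"spin":1.571,"fingers":0},{"x":0,"y":-1.6,"z":1.5,"spin":1.571,"fingers":0},{"x":0,"y":-1.6,"z":1.5,"spin":1.571,"fingers":0},{"x":0,"y":-1.6,"z":1.5,"spin":1.571,"fingers":0},{"x":0,"y":-1.6,"z":1.5,"spin":1.571,"fingers":0},{"x":0,"y":-1.6,"z":1.5,"spin":1.571,"fingers":0},{"x":0,"y":-1.6,"z":1.5,"spin":1.571,"fingers":0},{"x":0,"y":-1.6,"z":1.5,"spin":1.571,"fingers":0},{"x":0,"y":-1.6,"z":1.5,"spin":1.571,"fingers":0},{"x":0,"y":-1.6,"z":1.5,"spin":1.571,"fingers":0},{"x":0,"y":-1.6,"z":1.5,"spin":1.571,"fingers":0},{"x":0,"y":-1.6,"z":1.5,"spin":1.571,"fingers":0}])

```text
t: 13.02
tool_pos: [448.8, -12.7, 137.3]
orientation: [0.0, 0.995, 0.104, 0.0]
wrist_force: [0.2, -1.0, 0.5]
opening: 0.999
grip_force: 0.0
```

```bash
python3 - <<'E'
from h import *
tc();print(state()["qpos"][6])
im=read_camera("side")[:,:,::-1];h=im.astype(float)
m=((h[...,2]>1.8*h[...,1])&(h[...,2]>80)&(h[...,2]>1.8*h[...,0])).astype(np.uint8);n,l,st,cc=cv2.connectedComponentsWithStats(m)
print([(st[i,4],cc[i].round(1)) for i in range(1,n) if st[i,4]>15 and 260<cc[i][0]<310 and cc[i][1]<220])
for f in(.05,.06,.07,.08):print(f,door(f,280,55,0),proj("side",cage(V,door(f,280,55,165))).round(1))
E
```

```text
t 13.02 cage xy z [-135.9  313.7  137.3] F [ 0.2 -1.   0.5] open 0.9994440608411345 yaw err -1.5733
-0.9932787059485916
[(np.int32(60), array([288.2, 140.4]))]
0.05 [-119.9012186   218.92543172    0.        ] [287.9 138. ]
0.06 [-119.19813083  221.69095151    0.        ] [288.2 139. ]
0.07 [-118.46742347  224.44930227    0.        ] [288.5 140. ]
0.08 [-117.7091696   227.20020816    0.        ] [288.8 140.9]
```

Emit:
send_rows(commands=[{"x":-1.9,"y":0,"z":0,"spin":0,"fingers":0},{"x":-1.9,"y":3,"z":0,"spin":0,"fingers":0},{"x":-1.9,"y":5.5,"z":0,"spin":0,"fingers":0},{"x":-1.9,"y":6.5,"z":0,"spin":0,"fingers":0},{"x":-1.9,"y":6.5,"z":0,"spin":0,"fingers":0}])

```text
t: 13.48
tool_pos: [444.2, -82.1, 137.5]
orientation: [-0.0, 0.994, 0.106, 0.001]
wrist_force: [-0.2, -0.6, 0.1]
opening: 0.996
grip_force: 0.0
```

```bash
python3 - <<'E'
from h import *
tc()
E
```

```text
t 13.48 cage xy z [-155.1  246.8  137.5] F [-0.2 -0.6  0.1] open 0.9961600887901549 yaw err -1.5691
```

Emit:
send_rows(commands=[{"x":1,"y":0,"z":0,"spin":0,"fingers":0},{"x":1.8,"y":0,"z":0,"spin":0,"fingers":0},{"x":1.8,"y":-0.6,"z":0,"spin":0,"fingers":0},{"x":2.1,"y":-1.4,"z":0,"spin":0,"fingers":0},{"x":2.5,"y":-2.7,"z":0,"spin":0,"fingers":0},{"x":3.0,"y":-4.1,"z":0,"spin":0,"fingers":0},{"x":3.6,"y":-5.4,"z":0,"spin":0,"fingers":0},{"x":4.2,"y":-6.6,"z":0,"spin":0,"fingers":0},{"x":4.4,"y":-7.0,"z":0,"spin":0,"fingers":0},{"x":4.4,"y":-7.0,"z":0,"spin":0,"fingers":0},{"x":4.4,"y":-6.6,"z":0,"spin":0,"fingers":0},{"x":4.4,"y":-6.6,"z":0,"spin":0,"fingers":0}])

```text
t: 14.48
tool_pos: [469.8, -5.3, 136.1]
orientation: [-0.001, 0.994, 0.106, -0.003]
wrist_force: [-17.6, 4.3, 9.9]
opening: 1.001
grip_force: 8.8
```

```bash
python3 - <<'E'
from h import *
tc()
im=read_camera("side")[:,:,::-1];h=im.astype(float)
m=((h[...,2]>1.8*h[...,1])&(h[...,2]>80)&(h[...,2]>1.8*h[...,0])).astype(np.uint8);n,l,st,cc=cv2.connectedComponentsWithStats(m)
print([(st[i,4],cc[i].round(1)) for i in range(1,n) if st[i,4]>15 and 260<cc[i][0]<310 and cc[i][1]<220])
for f in(.07,.2,.3,.35):print(f,door(f,280,55,0),proj("side",cage(V,door(f,280,55,165))).round(1))
E
```

```text
t 14.48 cage xy z [-113.9  316.5  136.1] F [-17.6   4.3   9.9] open 1.0009719876791885 yaw err -1.5692
[(np.int32(65), array([292.9, 163.2]))]
0.07 [-118.46742347  224.44930227    0.        ] [288.5 140. ]
0.2 [-106.4918286  259.5310744    0.       ] [291.5 152.9]
0.3 [-94.24060559 285.28916477   0.        ] [292.6 163.2]
0.35 [-87.16498019 297.67688529   0.        ] [292.7 168.4]
```

Emit:
send_rows(commands=[{"x":-2,"y":0,"z":0,"spin":0,"fingers":0},{"x":-3.5,"y":0,"z":0,"spin":0,"fingers":0},{"x":-3.5,"y":0,"z":-4,"spin":0,"fingers":0},{"x":-3,"y":0,"z":-8,"spin":0,"fingers":0},{"x":-2,"y":0,"z":-12,"spin":-0.1,"fingers":0},{"x":1.8,"y":2.4,"z":-13,"spin":-1.571,"fingers":0},{"x":1.8,"y":2.4,"z":-13,"spin":-1.571,"fingers":0},{"x":1.8,"y":2.4,"z":-13,"spin":-1.571,"fingers":0},{"x":1.8,"y":2.4,"z":-13,"spin":-1.571,"fingers":0},{"x":1.8,"y":2.4,"z":-13,"spin":-1.571,"fingers":0},{"x":1.8,"y":2.4,"z":-13,"spin":-1.571,"fingers":0},{"x":1.8,"y":2.4,"z":-13,"spin":-1.571,"fingers":0},{"x":1.8,"y":2.4,"z":-13,"spin":-1.571,"fingers":0},{"x":1.8,"y":2.4,"z":-13,"spin":-1.571,"fingers":0},{"x":1.8,"y":2.4,"z":-13,"spin":-1.571,"fingers":0},{"x":1.8,"y":2.4,"z":-13,"spin":-1.571,"fingers":0},{"x":1.8,"y":2.4,"z":-13,"spin":-1.571,"fingers":0},{"x":1.8,"y":2.4,"z":-13,"spin":-1.571,"fingers":0},{"x":1.8,"y":2.4,"z":-13,"spin":-1.571,"fingers":0}])

```text
t: 16.12
tool_pos: [495.4, -25.3, 266.9]
orientation: [-0.0, 0.627, 0.779, -0.0]
wrist_force: [-0.2, 0.1, -0.3]
opening: 1.001
grip_force: 0.0
```

```bash
python3 - <<'E'
from h import *
tc()
im=read_camera("side")[:,:,::-1];h=im.astype(float)
m=((h[...,2]>1.8*h[...,1])&(h[...,2]>80)&(h[...,2]>1.8*h[...,0])).astype(np.uint8);n,l,st,cc=cv2.connectedComponentsWithStats(m)
print([(st[i,4],cc[i].round(1)) for i in range(1,n) if st[i,4]>15 and 260<cc[i][0]<310 and cc[i][1]<220])
E
```

```text
t 16.12 cage xy z [-93.1 291.6 266.9] F [-0.2  0.1 -0.3] open 1.0008867587879267 yaw err 0.0052
[(np.int32(69), array([293. , 161.8]))]
```

Emit:
send_rows(commands=[{"x":0,"y":-0.2,"z":4,"spin":0,"fingers":0},{"x":0,"y":-0.2,"z":8,"spin":0,"fingers":0},{"x":0,"y":-0.2,"z":10.5,"spin":0,"fingers":0},{"x":0,"y":-0.2,"z":11.1,"spin":0,"fingers":0},{"x":0,"y":-0.2,"z":11.1,"spin":0,"fingers":0},{"x":0,"y":-0.2,"z":11.1,"spin":0,"fingers":255},{"x":0,"y":-0.2,"z":11.1,"spin":0,"fingers":255},{"x":0,"y":-0.2,"z":11.1,"spin":0,"fingers":255},{"x":0,"y":-0.2,"z":11.1,"spin":0,"fingers":255},{"x":0,"y":-0.2,"z":11.1,"spin":0,"fingers":255},{"x":0,"y":-0.2,"z":11.1,"spin":0,"fingers":255},{"x":0,"y":-0.2,"z":11.1,"spin":0,"fingers":255}], grip_force=40)

```text
t: 17.17
tool_pos: [493.1, -26.4, 156.8]
orientation: [-0.001, 0.628, 0.778, 0.0]
wrist_force: [-12.0, 3.6, 21.5]
opening: 0.294
grip_force: 38.0
```

```bash
python3 - <<'E'
from h import *
tc();print(state()["grip_force"])
f=.29
q=state()["orientation"];M=R.from_quat(np.r_[q[1:],q[0]]).as_matrix()
K=lambda f,a:cage(V,door(f,195+85*np.cos(a),55,165+85*np.sin(a)))
for a in np.arange(.1,1.01,.1):print(round(a,1),(M.T@(K(f,a)-K(f,0))/10).round(2))
k=K(.29,.97)
for g in(.25,.2,.15,.1,.07,.05,.04):print(g,(M.T@(K(g,.97)-k)/10).round(2),door(g,195+85*np.cos(.97),55,0)[1].round(1))
E
```

```text
t 17.17 cage xy z [-95.6 291.  156.8] F [-12.    3.6  21.5] open 0.2935085230581988 yaw err 0.0006
37.95014798641205
0.1 [-0.01  0.04 -0.85]
0.2 [-0.05  0.16 -1.69]
0.3 [-0.1   0.36 -2.51]
0.4 [-0.19  0.64 -3.31]
0.5 [-0.29  0.99 -4.08]
0.6 [-0.42  1.42 -4.8 ]
0.7 [-0.56  1.91 -5.48]
0.8 [-0.73  2.46 -6.1 ]
0.9 [-0.91  3.08 -6.66]
1.0 [-1.11  3.74 -7.16]
0.25 [-0.88 -0.47 -0.  ] 263.4
0.2 [-2.   -1.01 -0.  ] 252.2
0.15 [-3.15 -1.49 -0.  ] 240.7
0.1 [-4.32 -1.92 -0.01] 229.0
0.07 [-5.03 -2.15 -0.01] 221.9
0.05 [-5.51 -2.29 -0.01] 217.1
0.04 [-5.75 -2.35 -0.01] 214.7
```

Emit:
send_rows(commands=[{"x":0,"y":0.0,"z":-0.85,"spin":0,"fingers":255},{"x":-0.05,"y":0.1,"z":-1.69,"spin":0,"fingers":255},{"x":-0.1,"y":0.26,"z":-2.51,"spin":0,"fingers":255},{"x":-0.19,"y":0.5,"z":-3.31,"spin":0,"fingers":255},{"x":-0.29,"y":0.8,"z":-4.08,"spin":0,"fingers":255},{"x":-0.42,"y":1.2,"z":-4.8,"spin":0,"fingers":255},{"x":-0.56,"y":1.65,"z":-5.48,"spin":0,"fingers":255},{"x":-0.73,"y":2.16,"z":-6.1,"spin":0,"fingers":255},{"x":-0.9,"y":2.75,"z":-6.66,"spin":0,"fingers":255},{"x":-1.05,"y":3.1,"z":-7.05,"spin":0,"fingers":255},{"x":-1.05,"y":3.1,"z":-7.05,"spin":0,"fingers":255}])

```text
t: 18.08
tool_pos: [519.7, -28.8, 226.8]
orientation: [-0.008, 0.628, 0.778, -0.003]
wrist_force: [-63.0, 16.7, 54.2]
opening: 0.28
grip_force: 40.6
```

```bash
python3 - <<'E'
from h import *
tc()
im=read_camera("side")[:,:,::-1];h=im.astype(float)
m=((h[...,2]>1.8*h[...,1])&(h[...,2]>80)&(h[...,2]>1.8*h[...,0])).astype(np.uint8);n,l,st,cc=cv2.connectedComponentsWithStats(m)
print([(st[i,4],cc[i].round(1)) for i in range(1,n) if st[i,4]>15 and 260<cc[i][0]<310 and cc[i][1]<220])
for f in(.26,.28,.3):print(f,[proj("side",cage(V,door(f,195+85*np.cos(a),55,165+85*np.sin(a)))).round(1) for a in(.7,.8,.9)])
E
```

```text
t 18.08 cage xy z [-70.  283.1 226.8] F [-63.   16.7  54.2] open 0.27970804875173294 yaw err 0.0005
[(np.int32(37), array([285.4, 154.2]))]
0.26 [array([285.1, 151.1]), array([282.8, 150.5]), array([280.2, 150.1])]
0.28 [array([285.2, 153.2]), array([282.9, 152.5]), array([280.3, 152.1])]
0.3 [array([285.3, 155.2]), array([282.9, 154.5]), array([280.3, 154. ])]
```

Emit:
send_rows(commands=[{"x":0,"y":-0.15,"z":-0.05,"spin":0,"fingers":255},{"x":0,"y":-0.35,"z":-0.1,"spin":0,"fingers":255},{"x":0,"y":-0.35,"z":-0.1,"spin":0,"fingers":255}])

```text
t: 18.38
tool_pos: [518.8, -30.4, 227.9]
orientation: [-0.004, 0.628, 0.778, -0.001]
wrist_force: [-37.0, 8.6, 33.5]
opening: 0.266
grip_force: 40.5
```

Emit:
send_rows(commands=[{"x":-0.4,"y":-0.3,"z":0,"spin":0,"fingers":255},{"x":-0.88,"y":-0.57,"z":0,"spin":0,"fingers":255},{"x":-1.45,"y":-0.85,"z":0,"spin":0,"fingers":255},{"x":-2.0,"y":-1.11,"z":0,"spin":0,"fingers":255},{"x":-2.55,"y":-1.36,"z":0,"spin":0,"fingers":255},{"x":-3.15,"y":-1.59,"z":0,"spin":0,"fingers":255},{"x":-3.7,"y":-1.8,"z":0,"spin":0,"fingers":255},{"x":-4.32,"y":-2.02,"z":0,"spin":0,"fingers":255},{"x":-4.32,"y":-2.02,"z":0,"spin":0,"fingers":255}])

```text
t: 19.13
tool_pos: [510.5, -79.0, 228.5]
orientation: [-0.001, 0.629, 0.778, -0.0]
wrist_force: [-19.0, 2.0, 19.1]
opening: 0.267
grip_force: 41.0
```

```bash
cat >> h.py <<'E'
def blob():
    h=read_camera("side")[:,:,::-1].astype(float)
    m=((h[...,2]>1.8*h[...,1])&(h[...,2]>80)&(h[...,2]>1.8*h[...,0])).astype(np.uint8);n,l,st,cc=cv2.connectedComponentsWithStats(m)
    return [(int(st[i,4]),cc[i].round(1)) for i in range(1,n) if st[i,4]>15 and 260<cc[i][0]<310 and cc[i][1]<220]
E
python3 - <<'E'
from h import *
tc();print(blob())
for f in(.12,.1,.08):print(f,[proj("side",cage(V,door(f,195+85*np.cos(a),55,165+85*np.sin(a)))).round(1) for a in(.7,.8,.9)])
E
```

```text
t 19.13 cage xy z [-89.6 235.9 228.5] F [-19.    2.   19.1] open 0.2666737209785673 yaw err -0.0004
[(33, array([282.6, 135.4]))]
0.12 [array([283. , 137.3]), array([280.8, 136.9]), array([278.4, 136.8])]
0.1 [array([282.5, 135.4]), array([280.3, 135. ]), array([277.9, 134.9])]
0.08 [array([282. , 133.5]), array([279.9, 133.2]), array([277.5, 133. ])]
```

Emit:
send_rows(commands=[{"x":-0.4,"y":-0.13,"z":0,"spin":0,"fingers":255},{"x":-0.8,"y":-0.25,"z":0,"spin":0,"fingers":255},{"x":-1.1,"y":-0.33,"z":0,"spin":0,"fingers":255},{"x":-1.35,"y":-0.4,"z":0,"spin":0,"fingers":255},{"x":-1.35,"y":-0.4,"z":0,"spin":0,"fingers":255}])

```text
t: 19.6
tool_pos: [510.2, -93.1, 228.9]
orientation: [-0.001, 0.629, 0.777, -0.0]
wrist_force: [-16.2, -1.1, 19.7]
opening: 0.265
grip_force: 42.6
```

```bash
python3 - <<'E'
from h import *
tc();print(blob())
E
```

```text
t 19.6 cage xy z [-92.9 222.2 228.9] F [-16.2  -1.1  19.7] open 0.26471756446826017 yaw err -0.0011
[(37, array([280.9, 130.2]))]
```

Emit:
send_rows(commands=[{"x":0,"y":0,"z":0,"spin":0,"fingers":0},{"x":0,"y":0,"z":-1,"spin":0,"fingers":0},{"x":0,"y":0,"z":-3,"spin":0,"fingers":0},{"x":0,"y":0,"z":-6,"spin":0,"fingers":0},{"x":0,"y":0,"z":-9,"spin":0,"fingers":0},{"x":2,"y":0,"z":-12,"spin":0,"fingers":0},{"x":6,"y":0,"z":-12,"spin":0,"fingers":0},{"x":10,"y":0,"z":-12,"spin":0,"fingers":0},{"x":14,"y":0,"z":-12,"spin":0,"fingers":0},{"x":14,"y":0,"z":-12,"spin":0,"fingers":0}])

```text
t: 20.48
tool_pos: [480.5, 52.1, 348.9]
orientation: [-0.0, 0.625, 0.78, 0.001]
wrist_force: [1.5, 0.4, 0.9]
opening: 1.002
grip_force: 0.0
```

```bash
python3 - <<'E'
from h import *
tc();print(blob())
for f in(.05,.03,.01,0):print(f,door(f,280,55,0)[:2],[proj("side",cage(V,door(f,195+85*np.cos(a),55,165+85*np.sin(a)))).round(1) for a in(0,.2)])
a=read_camera("side")[:,:,::-1][60:180,200:340]
cv2.imwrite("pics/g7.png",cv2.resize(a,None,fx=5,fy=5,interpolation=2))
E
```

```text
t 20.48 cage xy z [-91.4 370.4 348.9] F [1.5 0.4 0.9] open 1.0021663769822606 yaw err 0.0087
[(78, array([287.3, 136.1]))]
0.05 [-119.9012186   218.92543172] [array([287.9, 138. ]), array([287.4, 135.1])]
0.03 [-121.22425694  213.37399191] [array([287.2, 136.1]), array([286.8, 133.2])]
0.01 [-122.43600928  207.79720336] [array([286.5, 134.2]), array([286.1, 131.3])]
0 [-123.  205.] [array([286.1, 133.3]), array([285.7, 130.3])]
```

View pics/g7.png

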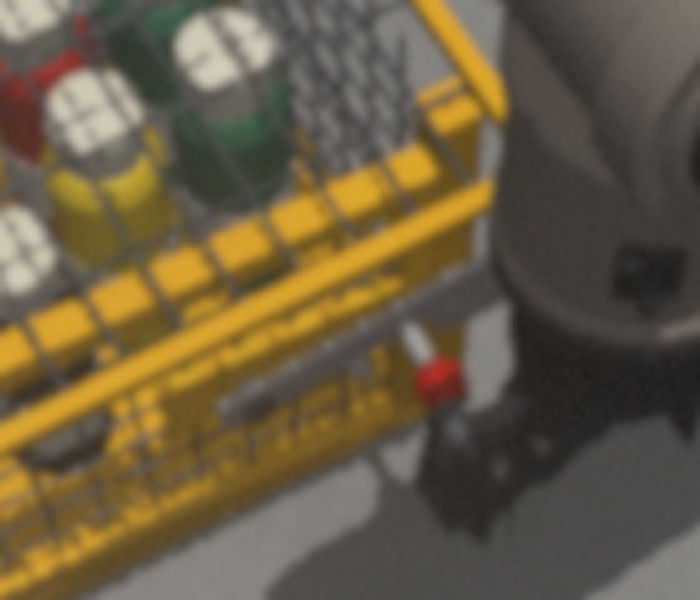

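Emit:
send_rows(commands=[{"x":-3,"y":-3.1,"z":0,"spin":1.571,"fingers":0},{"x":-3,"y":-3.1,"z":0,"spin":1.571,"fingers":0},{"x":-3,"y":-3.1,"z":0,"spin":1.571,"fingers":0},{"x":-3,"y":-3.1,"z":0,"spin":1.571,"fingers":0},{"x":-3,"y":-3.1,"z":0,"spin":1.571,"fingers":0},{"x":-3,"y":-3.1,"z":0,"spin":1.571,"fingers":0},{"x":-3,"y":-3.1,"z":0,"spin":1.571,"fingers":0},{"x":-3,"y":-3.1,"z":0,"spin":1.571,"fingers":0},{"x":-3,"y":-3.1,"z":4,"spin":1.571,"fingers":0},{"x":-3,"y":-3.1,"z":8,"spin":1.571,"fingers":0},{"x":-3,"y":-3.1,"z":12,"spin":1.571,"fingers":0},{"x":-3,"y":-3.1,"z":16,"spin":1.571,"fingers":0},{"x":-3,"y":-3.1,"z":20,"spin":1.571,"fingers":0},{"x":-3,"y":-3.1,"z":20.7,"spin":1.571,"fingers":0},{"x":-3,"y":-3.1,"z":20.7,"spin":1.571,"fingers":0},{"x":-3,"y":-3.1,"z":20.7,"spin":1.571,"fingers":0}])

```text
t: 21.92
tool_pos: [458.5, 8.5, 142.2]
orientation: [0.0, 0.994, 0.106, 0.0]
wrist_force: [0.2, -0.4, 0.9]
opening: 1.002
grip_force: 0.0
```

```bash
python3 - <<'E'
from h import *
tc();print(blob())
E
```

```text
t 21.92 cage xy z [-122.   332.3  142.2] F [ 0.2 -0.4  0.9] open 1.0024147208673637 yaw err -1.5687
[(73, array([287.4, 135.9]))]
```

Emit:
send_rows(commands=[{"x":0,"y":2,"z":0,"spin":0,"fingers":0},{"x":0,"y":4,"z":0,"spin":0,"fingers":0},{"x":0,"y":4.5,"z":0,"spin":0,"fingers":0},{"x":0,"y":4.8,"z":0,"spin":0,"fingers":0},{"x":0,"y":5.1,"z":0,"spin":0,"fingers":0},{"x":0,"y":5.4,"z":0,"spin":0,"fingers":0},{"x":0,"y":5.4,"z":0,"spin":0,"fingers":0}])

```text
t: 22.55
tool_pos: [469.1, -43.3, 140.9]
orientation: [-0.0, 0.994, 0.106, 0.0]
wrist_force: [0.1, 0.5, -0.1]
opening: 0.998
grip_force: 0.0
```

```bash
python3 - <<'E'
from h import *
tc();print(blob())
E
```

```text
t 22.55 cage xy z [-122.6  279.5  140.9] F [ 0.1  0.5 -0.1] open 0.9981669608288197 yaw err -1.5694
[(30, array([284.4, 135.4]))]
```

Continue slowly, watching force.

Emit:
send_rows(commands=[{"x":0,"y":0.3,"z":0,"spin":0,"fingers":0},{"x":0,"y":0.6,"z":0,"spin":0,"fingers":0},{"x":0,"y":0.9,"z":0,"spin":0,"fingers":0},{"x":0,"y":0.9,"z":0,"spin":0,"fingers":0}])

```text
t: 22.93
tool_pos: [469.1, -45.8, 140.3]
orientation: [-0.004, 0.994, 0.108, -0.002]
wrist_force: [-19.8, 48.7, 29.3]
opening: 0.998
grip_force: 26.2
```

```bash
python3 - <<'E'
from h import *
tc();print(blob())
E
```

```text
t 22.93 cage xy z [-123.1  277.1  140.3] F [-19.8  48.7  29.3] open 0.9982829832203365 yaw err -1.565
[(26, array([284.1, 135.5]))]
```

Emit:
send_rows(commands=[{"x":0,"y":-0.5,"z":0,"spin":0,"fingers":0},{"x":0,"y":-3,"z":0,"spin":0,"fingers":0},{"x":0,"y":-6.5,"z":0,"spin":0,"fingers":0},{"x":0,"y":-10,"z":0,"spin":0,"fingers":0},{"x":0,"y":-12,"z":0,"spin":0,"fingers":0},{"x":0,"y":-12,"z":0,"spin":0,"fingers":0}])

```text
t: 23.48
tool_pos: [444.6, 69.2, 140.3]
orientation: [-0.0, 0.994, 0.109, -0.0]
wrist_force: [0.5, 1.0, -0.4]
opening: 1.002
grip_force: 0.0
```

```bash
python3 - <<'E'
from h import *
tc()
def reds(im,x0,x1,y0,y1):
    h=im.astype(float);m=((h[...,2]>1.8*h[...,1])&(h[...,2]>80)&(h[...,2]>1.8*h[...,0])).astype(np.uint8);n,l,st,cc=cv2.connectedComponentsWithStats(m)
    return [(int(st[i,4]),st[i,:4].tolist(),cc[i].round(2).tolist()) for i in range(1,n) if st[i,4]>8 and x0<cc[i][0]<x1 and y0<cc[i][1]<y1]
s=read_camera("side")[:,:,::-1];t=read_camera("top")[:,:,::-1]
cv2.imwrite("pics/s8.png",s);cv2.imwrite("pics/t8.png",t)
print("init",reds(cv2.imread("pics/side0.png"),260,310,120,220),reds(cv2.imread("pics/top0.png"),285,345,230,260))
print("g6",reds(cv2.resize(cv2.imread("pics/g6.png"),None,fx=.4,fy=.4,interpolation=cv2.INTER_AREA),0,400,0,400))
print("now",reds(s,260,310,100,220),reds(t,285,345,230,260))
for f,a in((.358,0),(.057,0),(.04,.2),(.01,0),(0,0),(0,.2)):
    K=cage(V,door(f,195+85*np.cos(a),55,165+85*np.sin(a)));print(f,a,proj("side",K).round(2),proj("top",K).round(2))
E
```

```text
t 23.48 cage xy z [-122.9  394.6  140.3] F [ 0.5  1.  -0.4] open 1.002446200522951 yaw err -1.5644
init [(75, [288, 165, 11, 10], [293.16, 169.39])] [(80, [294, 236, 10, 10], [298.88, 240.5])]
g6 [(17, [16, 10, 5, 5], [17.47, 12.47]), (33, [26, 10, 10, 7], [30.97, 13.15]), (45, [19, 16, 8, 11], [23.31, 20.49]), (11, [0, 53, 2, 9], [0.18, 56.91]), (82, [225, 72, 10, 10], [229.68, 76.4]), (79, [104, 75, 10, 11], [108.52, 80.22])]
now [(89, [282, 130, 10, 11], [286.75, 135.04])] [(83, [331, 242, 11, 10], [336.06, 246.52])]
0.358 0 [292.72 169.27] [298.91 240.78]
0.057 0 [288.08 138.72] [331.37 247.23]
0.04 0.2 [287.11 134.15] [333.84 245.71]
0.01 0 [286.49 134.24] [336.53 247.35]
0 0 [286.12 133.3 ] [337.63 247.35]
0 0.2 [285.69 130.34] [338.26 245.76]
```

```bash
python3 -c "
from workcell import *
print(close_job())"
```

```text
the job is handed in; nothing more can be done
None
```

The cage door is shut and the latch bar lies level in the catch by the last camera measurements, with the hand clear at 23.5 s; the bystanders were never touched as far as I know but weren't re-measured, and I handed the job in without seeing a verdict (the first try dropped the bar outside the striker, so I pulled the door open and did it again).

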